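# Snug the spare-outlet plug on the bench air manifold

### The arm

A 6-joint arm with a two-finger parallel gripper is mounted at the origin on the work surface. World frame = base frame: x ahead of the robot, y to its left, z up, the work surface at z = 0. Lengths are in mm, angles in rad, forces in N, time in s.
With the tool pointing down it reaches from about 275 to 750 mm from the base axis. Payload 10.2 kg.
Tool frame: the origin (TCP) lies at the very end of the fingers, on their centre line; the grasp point (between the pads) lies 19 mm behind it; z points along the fingers, y is the line along which they close (so a half turn about z gives the same grasp; the last joint's range is limited). The gripper opens to 85 mm and grips with 20 to 120 N. Pads are 22 mm wide; open, the fingers measure 114 mm over their backs; the gripper's body (76 mm by 85 mm) begins 54 mm behind the grasp point. The pads swing forward as they close: fully open they stand 13 mm farther back than shut.
Start: joints at [-1.527, 0.313, 1.498, -0, 1.331, -0.223], TCP at [138.401, -506.435, 231.294] pointing down, gripper open.
Joint ranges: [-2.94, 2.94], [-0.97, 2.17], [0.19, 2.56], [-1.23, 4.37], [0.02, 3.11], [-2.88, 2.88]. Speed limits (rad/s): [2.39, 2.39, 3.01, 3.14, 3.14, 3.14].

### API

Orientations are given as a unit quaternion [w, x, y, z].
In Python, from rig import telemetry, optics, ctrl gives the robot as it stands.
- The arm moves only by the tool servo_tool, never from a script. Its argument "deltas" is a list of rows, each a list of 3 entries, a list of its own where there are three numbers: the shift along the tool's x, y, z in units of 20 cm (1.0 is 20 cm), then the turn, a rotation vector about the tool's x, y, z in units of 90 degrees (1.0 is 90 degrees), then the opening, from 0 (shut) to 1 (fully open). A call has 1 to 8 rows; each row shifts and turns the commanded pose from where the row before left it, along the tool's axes as they then stand; what a row does not reach is not made up. A row lasts 1/10 s, in which the tool goes at most 50 mm and 8.59 degrees, less where a joint would pass 70% of its speed; a pose out of reach is approached as far as the arm can. A call with a number of a shift or a turn outside -1 to 1 is refused whole. A call with a gripper value outside its range is refused whole. The fingers move at their own pace and stop on an object; "squeeze" is the grip in N (left out, the last holds). Time passes only in rows, so rows that do not move let the fingers close. It gives the time, the measured TCP pose, the force, the opening and the grip force at its end, in the units of the state.
- telemetry.sense(): the state, without advancing time (a new reading comes with each control period).
- optics.capture(name): name is "scene" or "top" or "wrist"; returns the picture (480x640x3 uint8, blue, green, red); there is no depth.
- optics.camera_model(name): a dict with "vfov" (degrees; the focal length in pixels is half the picture's height over the tangent of half this angle, whatever the lens; pixels are square), "cx", "cy" (the principal point, pixels), "R" (3x3) and "t" (3): a world point X has camera coordinates R X + t; the wrist camera has in their place "mount" (4x4, takes a point from camera to tool coordinates, whose origin is the TCP and whose axes are the flange's). Camera axes: x right, y down, z forward; pixel columns grow to the right and rows downward; lengths in mm; the calibration is good to about 2 mm. The wrist camera is an equidistant fisheye: a pixel r from the principal point sees the ray r / f radians off the axis. A picture is of the moment at which its call begins: read the wrist's pose just before it. camera_model takes no time and is no camera call.
- ctrl.finish_job(): hands the job in; it is judged then, once.
The state is a dict: "time_s": time; "joints": joint angles; "dq": joint speeds; "tau": joint torques, N m; "eef_pos": TCP position; "ee_rot": TCP orientation; "force": force on the tool from outside, world axes, zero at the start; "wrist_torque": the same for the moment, N m; "grip_width": opening from 0.0 (shut) to 1.0 (fully open); "grip_force": force on a finger pad.
Only numpy, scipy, OpenCV 4.12 (cv2) and the standard library are available. Lean on these libraries where they do the work, as an engineer would, in place of code of your own. Each camera call takes 0.05 s, during which the arm holds its last target. There are 200 camera calls.

### The job

The yellow tapered plug in the spare outlet of the bench air manifold is only loosely started: screw it in clockwise until it goes snug, firmly tight but not forced, because the plastic boss around it splits if it is overtightened. Only once it is snug, swing the red supply lever fully open so that the air is on, then let go of everything. Leave the phone, bottle and cup where they are.

Things in the scene. Friction and masses are not known exactly. Their poses are not given: they have to be found in the camera images.
- manifold: Aluminium air manifold bar, bolted to the bench, 50 (x) by 270 (y) by 45 mm high; origin at the centre of its underside. The plug stands on it at y = +90 mm, the supply valve at y = -75 mm; two flat brass discs on its top are already blanked outlets.
- port: Cream plastic boss that the plug screws into: round, 45 mm across, 14 mm high, standing on top of the manifold bar; origin at the centre of its underside, z up. The taper seat inside is hidden, and the turn at which the plug begins to tighten is different every time.
- plug: Yellow plug, white tapered thread, axis vertical; origin level with the boss's top when newly started. Wing to grip: 44 mm long (x), 14 thick (y), 13 to 43 mm above the origin, on a 38 mm flange. Clockwise tightens; sinks 4 mm a turn. Runs free at 0.07 N m for 0.6 to 3.5 rad, then binds, +1 N m per rad: snug from 0.22, splits the boss at 0.5. Held still it may read up to 0.14 less: aim at 0.27. Let go, it eases back under 0.5 rad but stays tight.
- plug_grip (a point): Point on the plug's axis in the middle of the wing, 30 mm above the plug's origin; same axes as the plug.
- valve (a joint): Supply lever angle in rad: 0 shut (lever along the manifold's +x, across the bar), 1.57 at its stop fully open (lever along the manifold's -y). Turns clockwise seen from above as it opens; stiff with about 0.08 N m, stays where it is left.
- valve_axis (a point): Point on the vertical axis of the supply lever, at mid height of its red end pad.
- valve_pad (a point): Centre of the lever's red end pad, 67 mm out from the lever's axis; the pad is 34 mm long (along the lever, the point's x), 16 mm wide and 24 mm tall, its underside 27 mm above the top of the bar.
- phone_mid (a point): Opened black phone lying flat, 146 x 71 x 8 mm; point at its centre. Bystander.
- bottle_mid (a point): White solvent bottle, 56 mm across, 130 mm tall; point half-way up. Bystander.
- cup_mid (a point): Small aluminium screw cup, 68 mm across the rim, 35 mm tall; point half-way up. Bystander.

How it is judged (in metres and radians):
On the way, in this order (a step that is already met when the one before it is completed fails the run):
1. the plug is screwed in until it is snug on its taper (pressing on its seat with over 14 N, about 0.2 N m) (contact force between plug and port above 14 N), for 0.2 s.
2. then the supply lever is swung open (value of joint valve above 1.35 rad), for 0.2 s.
At the end, for the whole second after the job is handed in: The plug is still snug (pressing on its taper seat with over 4.5 N), the supply lever is open (over 1.35 rad of 1.57), and the plug no longer turns (under 0.3 rad/s) (contact force between plug and port above 4.5 N and value of joint valve above 1.35 rad and angular speed of plug below 0.3 rad/s); the robot touches nothing.
It fails at once if the plug is overtightened and splits the boss (over 45 N on the taper seat, about 0.5 N m) (contact force between plug and port above 45 N).
It fails at once if the lever is opened before the plug is snug (value of joint valve above 0.6 rad and contact force between plug and port below 3 N).
It fails at once if the phone, bottle or cup is shifted by over 30 mm (distance of any of phone_mid, bottle_mid, cup_mid from where it was at the start of the episode above 0.03 m).
It also fails if it takes over 67 s, if anything falls off the work surface, if the arm or the gripper's body presses on something with over 40 N, if the wrist force passes 120 N, or if a joint passes its speed limit or range.

## Working session

There is one attempt and no reset: what is moved stays moved. The work goes in short steps, Python scripts to look and compute and a tool call to move; the robot and the scene stay as the last step left them, time stands still between calls to the robot, and variables do not carry over. Pictures are saved under pics/ and viewed, at most 10 in all, crops included, and the job is handed in when it is done.

Besides the shell and the picture viewer there is one more tool, called after "Emit:" by a JSON object that holds its "op" and its "data", one argument or row to a line. servo_tool: Moves the arm, as the interface text tells. Its arguments: {"type":"object","properties":{"deltas":{"type":"array"},"squeeze":{"type":"number"}},"required":["deltas"]}

```bash
mkdir -p pics; python3 - <<'E'
from rig import telemetry, optics
import cv2,numpy as np
s=telemetry.sense(); print(s)
for n in("scene","top"):
    cv2.imwrite(f"pics/{n}0.png",optics.capture(n)); print(n,optics.camera_model(n))
print(optics.camera_model("wrist"))
E
```

```text
{'time_s': 0.0, 'joints': array([-1.52742330e+00,  3.13439485e-01,  1.49847361e+00,  3.74764540e-05,
        1.33096421e+00, -2.23402369e-01]), 'dq': array([-0.00040751, -0.00011433, -0.00095034, -0.00049865, -0.00059567,
       -0.00116775]), 'tau': array([ 1.71507641e-04, -4.12271833e+01, -2.59743458e+01, -1.21250423e-04,
        4.12200388e-03,  7.57516290e-06]), 'eef_pos': array([ 138.38638882, -506.16315484,  230.72669742]), 'ee_rot': array([-6.38092090e-04,  9.91117432e-01,  1.32988056e-01,  7.58663008e-05]), 'force': array([-0.66711051,  0.69226081,  0.37027822]), 'wrist_torque': array([ 0.00372022,  0.01137377, -0.00705851]), 'grip_force': 0.0, 'grip_width': 1.0024196127069736}
scene {'vfov': 56.50517701722399, 'cx': 321.55978888017523, 'cy': 229.47247348747052, 'R': array([[ 0.52984163,  0.84809483,  0.00173228],
       [ 0.70542977, -0.43957691, -0.55600448],
       [-0.47078306,  0.29581632, -0.83117749]]), 't': array([-244.41404109, -331.75653721, 1388.6453567 ])}
top {'vfov': 45.971839037944775, 'cx': 330.00274028386525, 'cy': 236.58805708731637, 'R': array([[ 0.00118178, -0.99989391,  0.01451781],
       [-0.99838112, -0.00200532, -0.05684297],
       [ 0.05686605, -0.01442713, -0.99827757]]), 't': array([ -32.30727091,  504.09819129, 1083.80361427])}
{'vfov': 65.70646984690485, 'cx': 316.0475817968016, 'cy': 240.68199567342558, 'mount': array([[-3.78110403e-04, -9.58530090e-01, -2.84991094e-01,
         7.37799283e+01],
       [ 9.99999313e-01, -4.61683607e-05, -1.17146250e-03,
         4.78545842e-01],
       [ 1.10972449e-03, -2.84991341e-01,  9.58529449e-01,
        -1.42291914e+02],
       [ 0.00000000e+00,  0.00000000e+00,  0.00000000e+00,
         1.00000000e+00]])}
```

View pics/scene0.png

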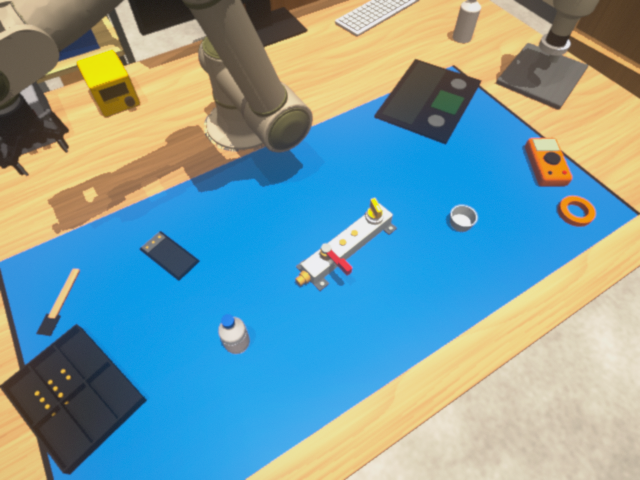

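View pics/top0.png

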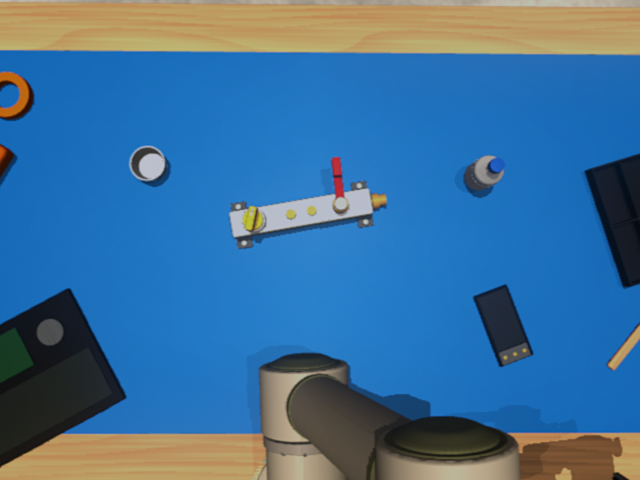

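```bash
cat >h.py <<'E'
import numpy as np,cv2
from rig import telemetry,optics
from scipy.spatial.transform import Rotation as Rn
def quat(q): return Rn.from_quat([q[1],q[2],q[3],q[0]])
def ray(n,uv,s=None):
    m=optics.camera_model(n);f=240/np.tan(np.radians(m["vfov"]/2))
    d=np.array([(uv[0]-m["cx"])/f,(uv[1]-m["cy"])/f,1.])
    if n!="wrist": R=np.array(m["R"]);return -R.T@m["t"],R.T@d
    r=np.hypot(d[0],d[1]);d=np.array([d[0]/r*np.sin(r),d[1]/r*np.sin(r),np.cos(r)]) if r>0 else d
    M=np.array(m["mount"]);T=quat(s["ee_rot"]).as_matrix()
    return s["eef_pos"]+T@M[:3,3],T@M[:3,:3]@d
def onz(n,uv,z,s=None):
    o,d=ray(n,uv,s);return o+d*(z-o[2])/d[2]
E
python3 - <<'E'
from h import *
im=cv2.imread("pics/top0.png");hsv=cv2.cvtColor(im,cv2.COLOR_BGR2HSV)
def cc(mask):
    n,l,st,c=cv2.connectedComponentsWithStats(mask);return [(st[i],c[i].round(1)) for i in range(1,n) if st[i,4]>25]
roi=np.zeros(im.shape[:2],np.uint8);roi[140:250,220:395]=255
red=(cv2.inRange(hsv,(0,150,80),(6,255,255))|cv2.inRange(hsv,(172,150,80),(180,255,255)))&roi
yel=cv2.inRange(hsv,(22,130,90),(35,255,255))&roi
print(cc(red),cc(yel))
print("axis",onz("top",(341,204),75),"plug",onz("top",(253,219),89),"padred",[onz("top",c,84) for _,c in cc(red)],"yel",[onz("top",c,80) for _,c in cc(yel)])
for p in [(232,211),(234,238),(370,189),(372,213)]: print(onz("top",p,45))
E
```

```text
[(array([332, 158,   9,  18, 133], dtype=int32), array([336.2, 166.4])), (array([334, 177,  10,  21, 147], dtype=int32), array([338.3, 186.6]))] [(array([372, 197,  13,   6,  44], dtype=int32), array([377.6, 199.3])), (array([243, 206,  14,  25, 183], dtype=int32), array([249. , 218.7])), (array([308, 207,   7,   8,  44], dtype=int32), array([311.2, 210.2])), (array([287, 211,   8,   7,  45], dtype=int32), array([290.3, 214. ])), (array([256, 213,   6,  16,  58], dtype=int32), array([258.8, 220.9]))]
axis [560.8357535  -50.80576671  75.        ] plug [531.50085739 108.93517387  89.        ] padred [array([628.98352453, -41.6999389 ,  84.        ]), array([591.74999812, -45.56053148,  84.        ])] yel [array([ 569.11727112, -117.80804981,   80.        ]), array([532.82311844, 117.32335209,  80.        ]), array([548.70691614,   3.90173851,  80.        ]), array([541.62895648,  42.06609696,  80.        ]), array([528.83848974,  99.43606072,  80.        ])]
[550.42127625 153.99802919  45.        ]
[499.39052766 149.68033754  45.        ]
[ 593.06013376 -106.89880989   45.        ]
[ 547.32346501 -110.56109403   45.        ]
```

Emit:
{"op": "servo_tool", "data": {
  "deltas": [
    [[0.15, -0.136, 0], [0, 0, 0], 1],
    [[0.15, -0.136, 0], [0, 0, 0], 1],
    [[0.15, -0.136, 0], [0, 0, 0], 1],
    [[0.15, -0.136, 0], [0, 0, 0], 1],
    [[0.15, -0.136, 0], [0, 0, 0], 1],
    [[0.15, -0.136, 0], [0, 0, 0], 1],
    [[0.15, -0.136, 0], [0, 0, 0], 1],
    [[0.15, -0.136, 0], [0, 0, 0], 1]
  ]
}}

```text
time_s: 0.9
eef_pos: [313.0, -231.7, 231.2]
ee_rot: [-0.0, 0.991, 0.133, -0.0]
force: [0.3, -1.0, -0.3]
grip_width: 0.997
grip_force: 0.0
```

Emit:
{"op": "servo_tool", "data": {
  "deltas": [
    [[0.15, -0.136, 0], [0, 0, 0], 1],
    [[0.15, -0.136, 0], [0, 0, 0], 1],
    [[0.15, -0.136, 0], [0, 0, 0], 1],
    [[0.15, -0.136, 0], [0, 0, 0], 1],
    [[0.15, -0.136, 0], [0, 0, 0], 1],
    [[0.15, -0.136, 0], [0, 0, 0], 1],
    [[0.15, -0.136, 0], [0, 0, 0], 1],
    [[0.15, -0.136, 0], [0, 0, 0], 1]
  ]
}}

```text
time_s: 1.7
eef_pos: [487.2, 41.6, 231.1]
ee_rot: [-0.0, 0.991, 0.133, -0.0]
force: [0.1, -0.6, -0.4]
grip_width: 0.998
grip_force: 0.0
```

Emit:
{"op": "servo_tool", "data": {
  "deltas": [
    [[0.15, -0.136, 0], [0, 0, 0], 1],
    [[0.15, -0.136, 0], [0, 0, 0], 1],
    [[0, 0, 0], [0, 0, -0.09], 1],
    [[0, 0, 0], [0, 0, -0.09], 1],
    [[0, 0, 0], [0, 0, -0.09], 1],
    [[0, 0, 0], [0, 0, -0.09], 1],
    [[0, 0, 0], [0, 0, -0.09], 1],
    [[0, 0, 0], [0, 0, -0.09], 1]
  ]
}}

```text
time_s: 2.5
eef_pos: [530.1, 108.2, 230.9]
ee_rot: [-0.0, 0.847, 0.532, -0.0]
force: [0.7, -0.2, 0.5]
grip_width: 0.996
grip_force: 0.0
```

Emit:
{"op": "servo_tool", "data": {
  "deltas": [
    [[0, 0, 0], [0, 0, -0.09], 1],
    [[0, 0, 0], [0, 0, -0.09], 1],
    [[0, 0, 0], [0, 0, -0.09], 1],
    [[0, 0, 0], [0, 0, -0.09], 1],
    [[0, 0, 0], [0, 0, -0.09], 1],
    [[0, 0, 0], [0, 0, -0.09], 1],
    [[0, 0, 0], [0, 0, -0.09], 1],
    [[0, 0, 0], [0, 0, -0.09], 1]
  ]
}}

```text
time_s: 3.3
eef_pos: [530.0, 108.2, 230.9]
ee_rot: [-0.0, 0.43, 0.903, -0.0]
force: [-0.8, -0.8, 0.5]
grip_width: 1.0
grip_force: 0.0
```

Emit:
{"op": "servo_tool", "data": {
  "deltas": [
    [[0, 0, 0], [0, 0, -0.09], 1],
    [[0, 0, 0], [0, 0, -0.09], 1],
    [[0, 0, 0], [0, 0, -0.09], 1],
    [[0, 0, 0], [0, 0, -0.09], 1],
    [[0, 0, 0], [0, 0, -0.09], 1],
    [[0, 0, 0], [0, 0, -0.09], 1],
    [[0, 0, 0], [0, 0, -0.09], 1],
    [[0, 0, 0], [0, 0, -0.09], 1]
  ]
}}

```text
time_s: 4.1
eef_pos: [530.1, 108.2, 230.9]
ee_rot: [-0.0, -0.12, 0.993, 0.0]
force: [0.2, -0.9, 0.4]
grip_width: 1.002
grip_force: 0.0
```

```bash
python3 - <<'E'
from h import *
s=telemetry.sense();cv2.imwrite("pics/w1.png",optics.capture("wrist"))
print(s["time_s"],s["joints"],s["eef_pos"],s["ee_rot"],quat(s["ee_rot"]).as_matrix()[:,0])
import pickle;pickle.dump(s,open("s1.pkl","wb"))
E
```

```text
4.1 [-1.52807291e-02  3.48914599e-01  1.44907892e+00  4.41275081e-05
  1.34444094e+00 -1.82732392e+00] [530.05111843 108.22436102 230.92018937] [-4.14108782e-04 -1.20326199e-01  9.92734319e-01  7.83270972e-05] [-9.71042869e-01 -2.38903959e-01  8.03350396e-04]
```

View pics/w1.png

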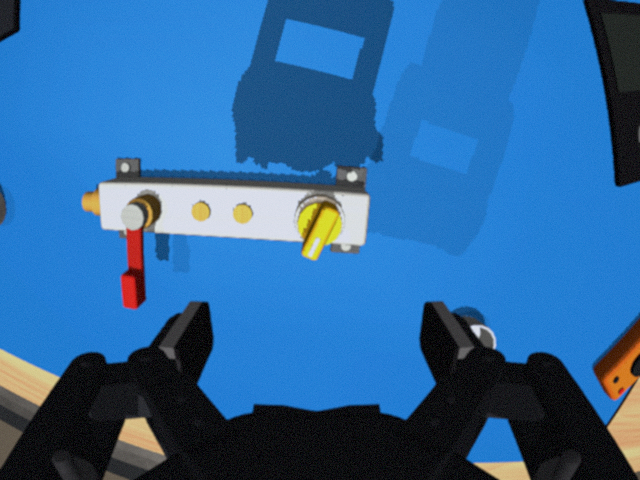

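```bash
python3 - <<'E'
from h import *
im=cv2.imread("pics/w1.png")
cv2.imwrite("pics/w1c.png",cv2.resize(im[185:275,280:385],None,fx=6,fy=6,interpolation=cv2.INTER_CUBIC))
E
```

```text
(no output)
```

View pics/w1c.png

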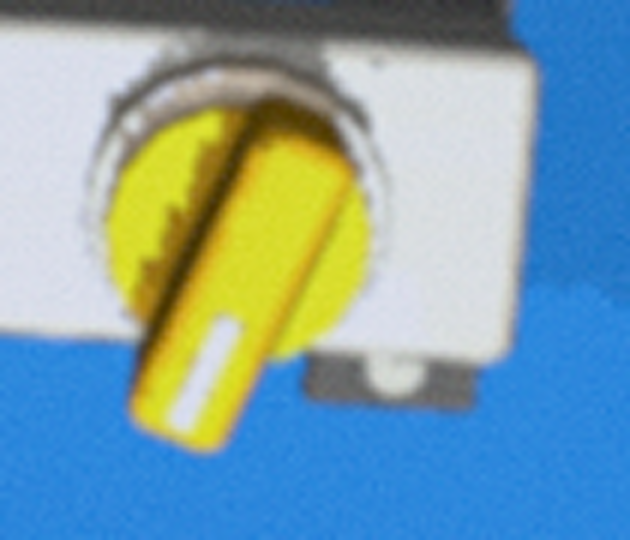

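```bash
python3 - <<'E'
from h import *
import pickle;s=pickle.load(open("s1.pkl","rb"))
P=lambda x,y,z:onz("wrist",(280+x/6,185+y/6),z,s)
c=[P(*p,102) for p in [(258,140),(352,172),(228,448),(132,412)]]
a,b=(c[0]+c[1])/2,(c[2]+c[3])/2
print(np.round(c,1));print("centre",(a+b)/2,"len",np.linalg.norm(a-b),"w",np.linalg.norm(c[0]-c[1]),"wing yaw",np.arctan2(b[1]-a[1],b[0]-a[0]))
x=quat(s["ee_rot"]).as_matrix()[:,0];print("tool yaw",np.arctan2(x[1],x[0]))
# flange centre: radii edges
print("flange",P(238,230,70))
print("axis",onz("wrist",(134,214),80,s),"pad",onz("wrist",(133,289),96,s))
E
```

```text
[[513.5 109.3 102. ]
 [514.7 121.7 102. ]
 [553.8 115.5 102. ]
 [551.9 102.3 102. ]]
centre [533.48362401 112.20582162 102.        ] len 39.30251021576993 w 12.424846878400116 wing yaw -0.17029593908886861
tool yaw -2.9003556059279165
flange [533.01897501 111.98099512  70.        ]
axis [559.91656371 -49.01604214  80.        ] pad [623.51728762 -37.03975259  96.        ]
```

Emit:
{"op": "servo_tool", "data": {
  "deltas": [
    [[-0.02, 0.0145, 0], [0, 0, 0.087], 1],
    [[0, 0, 0.15], [0, 0, 0.087], 1],
    [[0, 0, 0.15], [0, 0, 0.087], 1],
    [[0, 0, 0.15], [0, 0, 0], 1],
    [[0, 0, 0.15], [0, 0, 0], 1],
    [[0, 0, 0.1], [0, 0, 0], 1],
    [[0, 0, 0.07], [0, 0, 0], 1],
    [[0, 0, 0], [0, 0, 0], 1]
  ]
}}

```text
time_s: 4.95
eef_pos: [532.3, 111.9, 75.4]
ee_rot: [-0.002, 0.088, 0.996, -0.0]
force: [-0.0, 0.2, 0.3]
grip_width: 1.001
grip_force: 0.0
```

```bash
python3 - <<'E'
from h import *
s=telemetry.sense();cv2.imwrite("pics/w2.png",optics.capture("wrist"))
print(s["time_s"],s["joints"],s["eef_pos"],s["force"],s["wrist_torque"])
E
```

```text
4.95 [-8.21777921e-03  5.27216569e-01  1.62185106e+00  1.76437755e-05
  9.96655064e-01 -1.40198789e+00] [532.26056577 111.93361115  75.38096566] [-0.03270024  0.22989447  0.3110854 ] [-0.08933098 -0.00634907 -0.03526858]
```

View pics/w2.png

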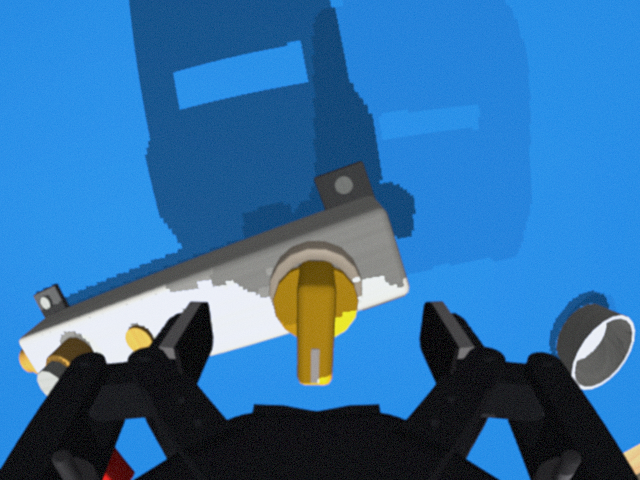

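Emit:
{"op": "servo_tool", "data": {
  "deltas": [
    [[0, 0, -0.008], [0, 0, 0], 0],
    [[0, 0, 0], [0, 0, 0], 0],
    [[0, 0, 0], [0, 0, 0], 0],
    [[0, 0, 0], [0, 0, 0], 0],
    [[0, 0, 0], [0, 0, 0], 0],
    [[0, 0, 0], [0, 0, 0], 0],
    [[0, 0, 0], [0, 0, 0], 0],
    [[0, 0, 0], [0, 0, 0], 0]
  ],
  "squeeze": 60
}}

```text
time_s: 5.8
eef_pos: [533.5, 111.6, 79.2]
ee_rot: [0.0, 0.087, 0.996, -0.0]
force: [-1.3, -4.1, 5.4]
grip_width: 0.15
grip_force: 60.8
```

```bash
cat >st.py <<'E'
from h import *
s=telemetry.sense();x=quat(s["ee_rot"]).as_matrix()[:,0]
print(s["time_s"],"yaw",np.arctan2(x[1],x[0]).round(4),"q6",s["joints"][5].round(3),"tau6",s["tau"][5].round(3),s["eef_pos"].round(1),"F",s["force"].round(1),"M",s["wrist_torque"].round(3),s["grip_width"],s["grip_force"])
E
python3 st.py
```

```text
5.8 yaw 2.9671 q6 -1.404 tau6 0.045 [533.5 111.6  79.2] F [-1.3 -4.1  5.4] M [-0.688  0.382 -0.006] 0.14976873543480745 60.77395677566528
```

Emit:
{"op": "servo_tool", "data": {
  "deltas": [
    [[0, 0, 0.0003], [0, 0, 0.053], 0],
    [[0, 0, 0.0003], [0, 0, 0.053], 0],
    [[0, 0, 0.0003], [0, 0, 0.053], 0],
    [[0, 0, 0.0003], [0, 0, 0.053], 0],
    [[0, 0, 0.0003], [0, 0, 0.053], 0],
    [[0, 0, 0.0003], [0, 0, 0.053], 0]
  ]
}}

```text
time_s: 6.4
eef_pos: [533.4, 111.3, 78.8]
ee_rot: [0.0, 0.332, 0.943, -0.001]
force: [-2.5, -6.3, 6.7]
grip_width: 0.148
grip_force: 60.9
```

```bash
python3 st.py
```

```text
6.4 yaw 2.4643 q6 -0.901 tau6 -1.023 [533.4 111.3  78.8] F [-2.5 -6.3  6.7] M [-1.213  0.548  0.076] 0.14844714445220727 60.89654803276062
```

Emit:
{"op": "servo_tool", "data": {
  "deltas": [
    [[0, 0, 0.0003], [0, 0, 0.053], 0],
    [[0, 0, 0.0003], [0, 0, 0.053], 0],
    [[0, 0, 0.0003], [0, 0, 0.053], 0]
  ]
}}

```text
time_s: 6.7
eef_pos: [533.2, 111.1, 78.7]
ee_rot: [0.0, 0.447, 0.895, -0.001]
force: [-3.1, -7.1, 7.7]
grip_width: 0.15
grip_force: 61.0
```

```bash
python3 st.py
```

```text
6.7 yaw 2.2147 q6 -0.652 tau6 -1.023 [533.2 111.1  78.7] F [-3.1 -7.1  7.7] M [-1.331  0.71   0.146] 0.15015304772900864 60.97170889377594
```

Emit:
{"op": "servo_tool", "data": {
  "deltas": [
    [[0, 0, 0.0001], [0, 0, 0.025], 0],
    [[0, 0, 0.0001], [0, 0, 0.025], 0]
  ]
}}

```text
time_s: 6.9
eef_pos: [533.2, 111.1, 78.6]
ee_rot: [0.0, 0.481, 0.877, -0.001]
force: [-4.8, -7.5, 7.2]
grip_width: 0.145
grip_force: 61.0
```

```bash
python3 st.py
```

```text
6.9 yaw 2.1379 q6 -0.575 tau6 -0.414 [533.2 111.1  78.6] F [-4.8 -7.5  7.2] M [-1.43   0.804  0.109] 0.14478563082473253 60.96206545829773
```

Emit:
{"op": "servo_tool", "data": {
  "deltas": [
    [[0, 0, 0.0002], [0, 0, 0.03], 0],
    [[0, 0, 0.0002], [0, 0, 0.03], 0],
    [[0, 0, 0.0002], [0, 0, 0.03], 0]
  ]
}}

```text
time_s: 7.2
eef_pos: [533.1, 111.0, 78.5]
ee_rot: [0.0, 0.542, 0.84, -0.001]
force: [-5.3, -7.6, 7.8]
grip_width: 0.15
grip_force: 61.0
```

```bash
python3 st.py
```

```text
7.2 yaw 1.9962 q6 -0.433 tau6 -0.548 [533.1 111.   78.5] F [-5.3 -7.6  7.8] M [-1.466  0.889  0.096] 0.1503160105886362 61.04995608329773
```

Emit:
{"op": "servo_tool", "data": {
  "deltas": [
    [[0, 0, 0.0002], [0, 0, 0.035], 0],
    [[0, 0, 0.0002], [0, 0, 0.035], 0],
    [[0, 0, 0.0002], [0, 0, 0.035], 0],
    [[0, 0, 0.0002], [0, 0, 0.035], 0]
  ]
}}

```text
time_s: 7.6
eef_pos: [532.9, 110.9, 78.3]
ee_rot: [0.0, 0.631, 0.776, -0.001]
force: [-6.2, -8.6, 8.6]
grip_width: 0.15
grip_force: 61.2
```

```bash
python3 st.py
```

```text
7.6 yaw 1.776 q6 -0.213 tau6 -0.651 [532.9 110.9  78.3] F [-6.2 -8.6  8.6] M [-1.61   1.018  0.026] 0.15007111455686928 61.15029752254486
```

Emit:
{"op": "servo_tool", "data": {
  "deltas": [
    [[-0.0014, -0.0018, 0], [0, 0, 0.035], 0],
    [[-0.0014, -0.0018, 0.0002], [0, 0, 0.035], 0],
    [[0, 0, 0.0002], [0, 0, 0.035], 0],
    [[0, 0, 0.0002], [0, 0, 0.035], 0]
  ]
}}

```text
time_s: 8.0
eef_pos: [532.7, 110.8, 78.3]
ee_rot: [0.0, 0.712, 0.702, -0.001]
force: [-4.6, -5.6, 7.1]
grip_width: 0.149
grip_force: 60.9
```

```bash
python3 st.py
```

```text
8.0 yaw 1.556 q6 0.006 tau6 -0.655 [532.7 110.8  78.3] F [-4.6 -5.6  7.1] M [-0.967  0.63   0.012] 0.14932161693698842 60.94956815242767
```

Emit:
{"op": "servo_tool", "data": {
  "deltas": [
    [[0, 0, 0.0002], [0, 0, 0.035], 0],
    [[0, 0, 0.0002], [0, 0, 0.035], 0],
    [[0, 0, 0.0002], [0, 0, 0.035], 0],
    [[0, 0, 0.0002], [0, 0, 0.035], 0]
  ]
}}

```text
time_s: 8.4
eef_pos: [532.5, 110.8, 78.1]
ee_rot: [0.0, 0.785, 0.619, -0.001]
force: [-4.9, -5.2, 7.0]
grip_width: 0.149
grip_force: 61.1
```

```bash
python3 st.py
```

```text
8.4 yaw 1.3361 q6 0.225 tau6 -0.655 [532.5 110.8  78.1] F [-4.9 -5.2  7. ] M [-1.01   0.872  0.104] 0.14917760647620928 61.050671339035034
```

Emit:
{"op": "servo_tool", "data": {
  "deltas": [
    [[0, 0, 0.0002], [0, 0, 0.035], 0],
    [[0, 0, 0.0002], [0, 0, 0.035], 0],
    [[0, 0, 0.0002], [0, 0, 0.035], 0],
    [[0, 0, 0.0002], [0, 0, 0.035], 0]
  ]
}}

```text
time_s: 8.8
eef_pos: [532.3, 110.8, 77.9]
ee_rot: [0.0, 0.848, 0.53, -0.001]
force: [-5.1, -4.9, 8.1]
grip_width: 0.149
grip_force: 61.1
```

```bash
python3 st.py
```

```text
8.8 yaw 1.1162 q6 0.445 tau6 -0.656 [532.3 110.8  77.9] F [-5.1 -4.9  8.1] M [-0.993  1.     0.125] 0.1488529742742315 61.14684462547302
```

Emit:
{"op": "servo_tool", "data": {
  "deltas": [
    [[0, 0, 0.0002], [0, 0, 0.03], 0],
    [[0, 0, 0.0002], [0, 0, 0.03], 0],
    [[0, 0, 0.0002], [0, 0, 0.03], 0]
  ]
}}

```text
time_s: 9.1
eef_pos: [532.2, 110.9, 77.8]
ee_rot: [0.0, 0.883, 0.469, -0.001]
force: [-6.5, -5.1, 8.6]
grip_width: 0.153
grip_force: 61.2
```

```bash
python3 st.py
```

```text
9.1 yaw 0.9752 q6 0.586 tau6 -0.553 [532.2 110.9  77.8] F [-6.5 -5.1  8.6] M [-0.933  1.071  0.067] 0.15260245543520637 61.221739053726196
```

Emit:
{"op": "servo_tool", "data": {
  "deltas": [
    [[0, 0, 0.0001], [0, 0, 0.035], 0],
    [[0, 0, 0.0002], [0, 0, 0.035], 0],
    [[0, 0, 0.0002], [0, 0, 0.035], 0],
    [[0, 0, 0.0002], [0, 0, 0.035], 0]
  ]
}}

```text
time_s: 9.5
eef_pos: [532.1, 111.0, 77.7]
ee_rot: [0.0, 0.93, 0.369, -0.001]
force: [-7.4, -5.2, 9.5]
grip_width: 0.146
grip_force: 61.4
```

```bash
python3 st.py
```

```text
9.5 yaw 0.7552 q6 0.807 tau6 -0.6 [532.1 111.   77.7] F [-7.4 -5.2  9.5] M [-0.879  1.171  0.111] 0.14598570015441487 61.36522650718689
```

Emit:
{"op": "servo_tool", "data": {
  "deltas": [
    [[-0.0028, -0.0006, 0], [0, 0, 0.035], 0],
    [[0, 0, 0], [0, 0, 0.035], 0],
    [[0, 0, 0.0002], [0, 0, 0.035], 0],
    [[0, 0, 0.0002], [0, 0, 0.035], 0]
  ]
}}

```text
time_s: 9.9
eef_pos: [531.9, 111.1, 77.6]
ee_rot: [0.0, 0.964, 0.265, -0.001]
force: [-5.5, -0.5, 8.9]
grip_width: 0.148
grip_force: 61.2
```

```bash
python3 st.py
```

```text
9.9 yaw 0.5356 q6 1.026 tau6 -0.485 [531.9 111.1  77.6] F [-5.5 -0.5  8.9] M [-0.661  0.821  0.245] 0.14836662985910076 61.17265820503235
```

Emit:
{"op": "servo_tool", "data": {
  "deltas": [
    [[0, 0, 0.0001], [0, 0, 0.012], 0]
  ]
}}

```text
time_s: 10.0
eef_pos: [531.9, 111.1, 77.6]
ee_rot: [0.0, 0.967, 0.256, -0.001]
force: [-5.4, -1.4, 8.9]
grip_width: 0.148
grip_force: 61.2
```

```bash
python3 st.py
```

```text
10.0 yaw 0.5172 q6 1.044 tau6 0.318 [531.9 111.1  77.6] F [-5.4 -1.4  8.9] M [-0.662  0.8    0.255] 0.14840070441013806 61.17771506309509
```

Emit:
{"op": "servo_tool", "data": {
  "deltas": [
    [[0, 0, 0], [0, 0, 0.01], 0],
    [[0, 0, 0], [0, 0, 0.01], 0]
  ]
}}

```text
time_s: 10.2
eef_pos: [531.9, 111.1, 77.6]
ee_rot: [0.0, 0.971, 0.241, -0.001]
force: [-5.6, -1.6, 8.6]
grip_width: 0.147
grip_force: 61.2
```

```bash
python3 st.py
```

```text
10.2 yaw 0.487 q6 1.074 tau6 0.053 [531.9 111.1  77.6] F [-5.6 -1.6  8.6] M [-0.601  0.796  0.222] 0.146694138072402 61.15540623664856
```

Emit:
{"op": "servo_tool", "data": {
  "deltas": [
    [[0, 0, 0], [0, 0, 0.015], 0],
    [[0, 0, 0], [0, 0, 0.015], 0]
  ]
}}

```text
time_s: 10.4
eef_pos: [531.8, 111.1, 77.6]
ee_rot: [0.0, 0.976, 0.218, -0.001]
force: [-5.2, -0.4, 8.3]
grip_width: 0.153
grip_force: 61.1
```

```bash
python3 st.py
```

```text
10.4 yaw 0.4398 q6 1.122 tau6 -0.031 [531.8 111.1  77.6] F [-5.2 -0.4  8.3] M [-0.635  0.788  0.283] 0.1527995893135369 61.1497700214386
```

Emit:
{"op": "servo_tool", "data": {
  "deltas": [
    [[0, 0, 0], [0, 0, 0], 0]
  ]
}}

```text
time_s: 10.5
eef_pos: [531.9, 111.1, 77.6]
ee_rot: [0.0, 0.976, 0.218, -0.001]
force: [-5.5, -1.3, 7.8]
grip_width: 0.152
grip_force: 61.2
```

```bash
python3 st.py
```

```text
10.5 yaw 0.4399 q6 1.122 tau6 0.409 [531.9 111.1  77.6] F [-5.5 -1.3  7.8] M [-0.724  0.73   0.185] 0.15226163535137474 61.17733597755432
```

Emit:
{"op": "servo_tool", "data": {
  "deltas": [
    [[0, 0, 0], [0, 0, 0], 0]
  ]
}}

```text
time_s: 10.6
eef_pos: [531.9, 111.1, 77.6]
ee_rot: [0.0, 0.976, 0.218, -0.001]
force: [-5.1, -1.3, 8.7]
grip_width: 0.146
grip_force: 61.2
```

```bash
python3 st.py
```

```text
10.6 yaw 0.4405 q6 1.121 tau6 0.197 [531.9 111.1  77.6] F [-5.1 -1.3  8.7] M [-0.628  0.754  0.137] 0.14618157145549063 61.17568373680115
```

Emit:
{"op": "servo_tool", "data": {
  "deltas": [
    [[0, 0, 0], [0, 0, 0.012], 0],
    [[0, 0, 0], [0, 0, 0.012], 0]
  ]
}}

```text
time_s: 10.8
eef_pos: [531.9, 111.2, 77.6]
ee_rot: [0.0, 0.98, 0.2, -0.001]
force: [-4.9, -0.9, 8.3]
grip_width: 0.15
grip_force: 61.1
```

```bash
python3 st.py
```

```text
10.8 yaw 0.4023 q6 1.159 tau6 0.044 [531.9 111.2  77.6] F [-4.9 -0.9  8.3] M [-0.643  0.793  0.326] 0.15010736058545318 61.14972710609436
```

Emit:
{"op": "servo_tool", "data": {
  "deltas": [
    [[0, 0, 0], [0, 0, 0], 0],
    [[0, 0, 0], [0, 0, 0], 0],
    [[0, 0, 0], [0, 0, 0], 0]
  ]
}}

```text
time_s: 11.1
eef_pos: [531.8, 111.2, 77.6]
ee_rot: [0.0, 0.98, 0.2, -0.001]
force: [-5.6, -0.9, 7.7]
grip_width: 0.148
grip_force: 61.2
```

```bash
python3 st.py
```

```text
11.1 yaw 0.4028 q6 1.159 tau6 0.221 [531.8 111.2  77.6] F [-5.6 -0.9  7.7] M [-0.649  0.765  0.256] 0.1480981293481576 61.173280477523804
```

Emit:
{"op": "servo_tool", "data": {
  "deltas": [
    [[0, 0, 0], [0, 0, 0], 1],
    [[0, 0, 0], [0, 0, 0], 1],
    [[0, 0, 0], [0, 0, 0], 1],
    [[0, 0, 0], [0, 0, 0], 1],
    [[0, 0, 0], [0, 0, 0], 1],
    [[0, 0, -0.1], [0, 0, 0], 1],
    [[0, 0, -0.2], [0, 0, 0], 1],
    [[0, 0, -0.2], [0, 0, 0], 1]
  ]
}}

```text
time_s: 11.9
eef_pos: [531.9, 111.0, 178.1]
ee_rot: [-0.0, 0.98, 0.2, -0.001]
force: [0.3, 0.3, 0.6]
grip_width: 0.997
grip_force: 0.0
```

Emit:
{"op": "servo_tool", "data": {
  "deltas": [
    [[0.0272, 0.176, -0.1], [0, 0, 0], 1],
    [[0.0272, 0.176, 0], [0, 0, 0], 1],
    [[0.0272, 0.176, 0], [0, 0, 0], 1],
    [[0.0272, 0.176, 0], [0, 0, 0], 1],
    [[0.0272, 0.176, 0], [0, 0, 0], 1],
    [[0, 0, 0], [0, 0, 0.08], 1],
    [[0, 0, 0], [0, 0, 0.08], 1],
    [[0, 0, 0], [0, 0, 0], 1]
  ]
}}

```text
time_s: 12.7
eef_pos: [626.2, -40.6, 197.0]
ee_rot: [-0.0, 0.997, 0.074, -0.0]
force: [0.3, 0.0, 0.3]
grip_width: 0.997
grip_force: 0.0
```

```bash
python3 - <<'E'
from h import *
s=telemetry.sense();cv2.imwrite("pics/w3.png",optics.capture("wrist"))
import pickle;pickle.dump(s,open("s3.pkl","wb"))
E
python3 st.py
```

```text
12.75 yaw 0.1531 q6 1.167 tau6 0.536 [626.2 -40.4 197.1] F [-0.1  0.3  0. ] M [-0.007 -0.003  0.039] 0.9997612358229497 0.0
```

View pics/w3.png

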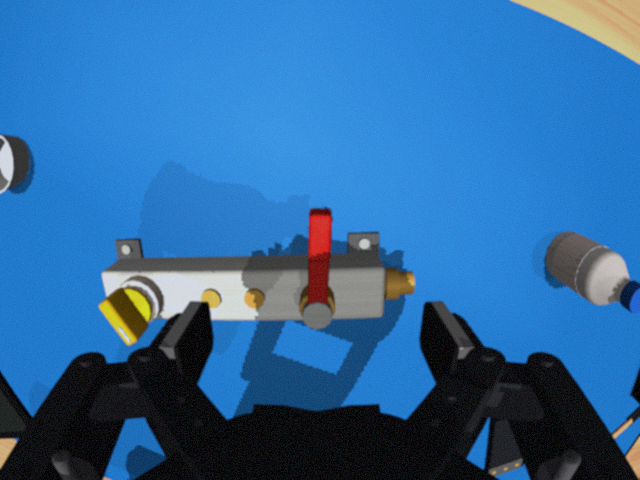

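```bash
python3 - <<'E'
from h import *
import pickle;s=pickle.load(open("s3.pkl","rb"))
im=cv2.imread("pics/w3.png");hsv=cv2.cvtColor(im,cv2.COLOR_BGR2HSV)
m=(cv2.inRange(hsv,(0,150,60),(8,255,255))|cv2.inRange(hsv,(172,150,60),(180,255,255)))
for r in range(206,304,6):
    x=np.nonzero(m[r,290:350])[0]+290
    if len(x): print(r,x.min(),x.max(),[int(v) for v in hsv[r,int(x.mean())]],onz("wrist",(x.mean(),r),96,s).round(1))
print("cap",[onz("wrist",(317,317),z,s).round(1) for z in(75,85,95)])
E
```

```text
212 311 329 [4, 202, 86] [647.8 -40.   96. ]
218 310 331 [1, 206, 210] [643.8 -41.   96. ]
224 310 330 [1, 201, 207] [639.6 -41.3  96. ]
230 310 330 [1, 203, 211] [635.5 -41.9  96. ]
236 309 330 [1, 207, 212] [631.3 -42.2  96. ]
242 309 330 [1, 208, 211] [627.1 -42.9  96. ]
248 309 330 [1, 204, 213] [622.8 -43.5  96. ]
254 308 329 [1, 204, 139] [618.4 -43.5  96. ]
260 309 328 [2, 222, 101] [614.1 -44.1  96. ]
266 308 328 [179, 212, 113] [609.6 -44.5  96. ]
272 309 327 [1, 208, 113] [605.2 -45.1  96. ]
278 309 327 [1, 223, 111] [600.6 -45.8  96. ]
284 309 326 [1, 248, 108] [596.  -46.2  96. ]
290 307 327 [4, 230, 112] [591.3 -46.5  96. ]
296 308 326 [0, 232, 111] [586.6 -47.2  96. ]
302 308 327 [5, 51, 95] [582.  -48.6  96. ]
cap [array([558.4, -51.5,  75. ]), array([563.7, -50.7,  85. ]), array([569.1, -49.9,  95. ])]
```

Emit:
{"op": "servo_tool", "data": {
  "deltas": [
    [[0.007, 0.0127, 0.1], [0, 0, 0.02], 1],
    [[0, 0, 0.2], [0, 0, 0], 1],
    [[0, 0, 0.2], [0, 0, 0], 1],
    [[0, 0, 0.1], [0, 0, 0], 0],
    [[0, 0, 0], [0, 0, 0], 0],
    [[0, 0, 0], [0, 0, 0], 0],
    [[0, 0, 0], [0, 0, 0], 0],
    [[0, 0, 0], [0, 0, 0], 0]
  ],
  "squeeze": 30
}}

```text
time_s: 13.55
eef_pos: [628.8, -42.8, 79.0]
ee_rot: [0.0, 0.998, 0.06, 0.001]
force: [-1.1, 0.2, 5.9]
grip_width: 0.18
grip_force: 34.2
```

Emit:
{"op": "servo_tool", "data": {
  "deltas": [
    [[0, 0, 0], [0, 0, 0], 0],
    [[0, 0, 0], [0, 0, 0], 0],
    [[0, 0, 0], [0, 0, 0], 0]
  ]
}}

```text
time_s: 13.85
eef_pos: [628.8, -42.8, 79.0]
ee_rot: [0.0, 0.998, 0.06, 0.001]
force: [-1.5, 0.6, 7.1]
grip_width: 0.178
grip_force: 34.3
```

```bash
python3 st.py
```

```text
13.85 yaw 0.1195 q6 1.198 tau6 -0.006 [628.8 -42.8  79. ] F [-1.5  0.6  7.1] M [0.069 0.107 0.052] 0.17800606530148425 34.319268465042114
```

Emit:
{"op": "servo_tool", "data": {
  "deltas": [
    [[-0.0025, 0.0408, 0], [0, 0, 0.0778], 0],
    [[-0.0025, 0.0408, 0], [0, 0, 0.0778], 0],
    [[-0.0025, 0.0408, 0], [0, 0, 0.0778], 0],
    [[-0.0025, 0.0408, 0], [0, 0, 0.0778], 0],
    [[-0.0025, 0.0408, 0], [0, 0, 0.0778], 0],
    [[-0.0025, 0.0408, 0], [0, 0, 0.0778], 0]
  ]
}}

```text
time_s: 14.45
eef_pos: [616.9, -90.0, 79.0]
ee_rot: [0.0, 0.953, -0.304, 0.002]
force: [-2.3, -0.9, 8.0]
grip_width: 0.176
grip_force: 34.4
```

```bash
python3 st.py
```

```text
14.45 yaw -0.6184 q6 1.857 tau6 -1.253 [616.9 -90.   79. ] F [-2.3 -0.9  8. ] M [-0.1    0.447  0.24 ] 0.17579257261742431 34.41517353057861
```

Emit:
{"op": "servo_tool", "data": {
  "deltas": [
    [[-0.0025, 0.0408, 0], [0, 0, 0.0778], 0],
    [[-0.0025, 0.0408, 0], [0, 0, 0.0778], 0],
    [[-0.0025, 0.0408, 0], [0, 0, 0.0778], 0],
    [[-0.0025, 0.0408, 0], [0, 0, 0.0778], 0],
    [[-0.0025, 0.0408, 0], [0, 0, 0.0778], 0],
    [[-0.0025, 0.0408, 0], [0, 0, 0.0778], 0]
  ]
}}

```text
time_s: 15.05
eef_pos: [576.6, -117.0, 78.9]
ee_rot: [0.0, 0.78, -0.625, 0.002]
force: [-2.8, -0.9, 7.4]
grip_width: 0.176
grip_force: 34.6
```

```bash
python3 st.py
```

```text
15.05 yaw -1.3515 q6 2.524 tau6 -1.2 [ 576.6 -117.    78.9] F [-2.8 -0.9  7.4] M [-0.325  0.48   0.312] 0.1764759030105626 34.55769896507263
```

Emit:
{"op": "servo_tool", "data": {
  "deltas": [
    [[-0.0005, 0.0175, 0], [0, 0, 0.033], 0],
    [[0, 0, 0], [0, 0, 0], 0],
    [[0, 0, 0], [0, 0, 0], 0],
    [[0, 0, 0], [0, 0, 0], 0]
  ]
}}

```text
time_s: 15.45
eef_pos: [573.3, -117.7, 79.0]
ee_rot: [0.0, 0.765, -0.644, 0.002]
force: [-2.6, -3.3, 8.1]
grip_width: 0.174
grip_force: 34.5
```

Emit:
{"op": "servo_tool", "data": {
  "deltas": [
    [[0, 0, 0], [0, 0, 0], 1],
    [[0, 0, 0], [0, 0, 0], 1],
    [[0, 0, 0], [0, 0, 0], 1],
    [[0, 0, 0], [0, 0, 0], 1],
    [[0, 0, -0.1], [0, 0, 0], 1],
    [[0, 0, -0.2], [0, 0, 0], 1],
    [[0, 0, -0.2], [0, 0, 0], 1],
    [[0, 0, -0.2], [0, 0, 0], 1]
  ]
}}

```text
time_s: 16.25
eef_pos: [572.7, -116.4, 218.8]
ee_rot: [0.0, 0.765, -0.644, -0.0]
force: [-0.1, -0.5, 0.4]
grip_width: 1.001
grip_force: 0.0
```

```bash
python3 st.py;python3 - <<'E'
from h import *
s=telemetry.sense();cv2.imwrite("pics/w4.png",optics.capture("wrist"))
E
```

```text
16.25 yaw -1.3991 q6 2.569 tau6 0.0 [ 572.7 -116.4  218.8] F [-0.1 -0.5  0.4] M [-0.025 -0.015 -0.003] 1.0008146859651532 0.0
```

View pics/w4.png

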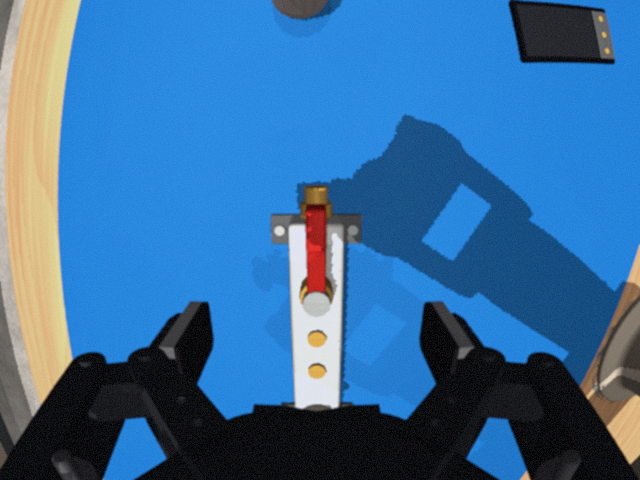

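The lever at (317,205–300) now lies straight along the bar, so the valve is open. The gripper is clear of everything.

```bash
python3 -c "
from rig import ctrl;print(ctrl.finish_job())"
```

```text
the job is handed in; nothing more can be done
None
```

I screwed the plug in until it was snug (0.33 N m while turning, 0.26 N m held), then swung the supply lever about 1.52 rad until it lay along the bar, let go and handed the job in; the hand-in gave no verdict.

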